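Load the resin mill and hold its bayonet lid on pulse

ROBOT

A 6-joint arm with a two-finger parallel gripper is mounted at the origin on the work surface; the furniture and walls round the work are solid. World frame = base frame: x ahead of the robot, y to its left, z up, the work surface at z = 0. Lengths are in m, angles in rad, forces in N, time in s.
With the tool pointing down it reaches from about 0.375 to 0.9 m from the base axis. Payload 3.1 kg.
Tool frame: the origin (TCP) lies at the very end of the fingers, on their centre line; the grasp point (between the pads) lies 19 mm behind it; z points along the fingers, y is the direction in which the jaws open and shut (so a half turn about z gives the same grasp; the last joint's range is limited). The gripper opens to 87 mm and grips with 3 to 60 N. Pads are 19 mm wide; open, the fingers measure 117 mm over their backs; the gripper's body (75 mm by 190 mm) begins 51 mm behind the grasp point.
Start: joints at [-1.389, 0.527, 1.433, -0, 1.181, -0.178], TCP at [0.22, -0.585, 0.223] pointing down, gripper open.
Joint ranges: [-3.08, 3.08], [-0.75, 2.2], [0.22, 2.44], [-1.43, 4.57], [0, 2.65], [-2.85, 2.85]. Speed limits (rad/s): [2.79, 2.79, 3.14, 3.14, 3.14, 3.14].

INTERFACE

Orientations are given as a unit quaternion [w, x, y, z].
In Python, from plant import arm, eyes gives the robot as it stands. The module is installed in compiled form; this text tells all that it offers.
- The arm moves only by the tool step_arm, never from a script. Its argument "plan" is a list that holds one entry, the list of rows, each a list of 5 numbers: the opening, from 0 (shut) to 1 (fully open), then the shift along the world's x, y, z in mm, then the turn about the world's z in degrees. In form: [[[grip, tx, ty, tz, twist], ...]]. A call has 1 to 10 rows; each row shifts and turns the commanded pose from where the row before left it; what a row does not reach is not made up. A row lasts 1/10 s, in which the tool goes at most 50 mm and 8.59 degrees, less where a joint would pass 70% of its speed; a pose out of reach is approached as far as the arm can. A call with a gripper value outside its range is refused whole. The fingers move at their own pace and stop on an object; "force" is the grip in N (left out, the last holds). Time passes only in rows, so rows that do not move let the fingers close. It gives the time, the measured TCP pose, the force and the opening at its end, in the units of the state.
- arm.get_obs(): the state, without advancing time (a new reading comes with each control period).
- eyes.camera(name): name is "scene" or "top"; returns a dict with "frame" (420x560x3 uint8, blue, green, red), "vfov" (degrees; the focal length in pixels is half the picture's height over the tangent of half this angle, whatever the lens; pixels are square), "cx", "cy" (the principal point, pixels), "cam_to_world" (4x4, takes a point from camera to world coordinates). Camera axes: x right, y down, z forward; pixel columns grow to the right and rows downward; lengths in m; the calibration is good to about 2 mm. A picture is of the moment at which its call begins. There is no depth.
- arm.job_done(): hands the job in, once; it reports no verdict.
The state is a dict: "time": time; "joints": joint angles; "qvel": joint speeds; "tau": joint torques, N m; "ee_pos": TCP position; "tool_rot": TCP orientation; "ft_force": force on the tool from outside, world axes, zero at the start; "torque": the same for the moment, N m; "width": finger opening in m.
Only numpy, scipy, OpenCV 4.12 (cv2) and the standard library are available. Lean on these libraries where they do the work, as an engineer would, in place of code of your own. Each camera call takes 0.05 s, during which the arm holds its last target. There are 200 camera calls.

TASK

Get the small white resin mill going on pulse: plug the steel grinding bowl upright into the mill's square socket until its shoulder sits flat on the deck, then lower the clear lid over it so that both lugs drop through the slots in the collar and its rim is fully down. Twist the lid clockwise, seen from above, against the return spring to half of its turn, about 28 degrees, so that its pointers stand over the green marks; stay well short of the lock click at the red marks, which would leave the mill running by itself. Finish still gripping the lid at the green marks, as the spring turns it back if let go, and leave the other things on the counter where they stand.

Things in the scene. Friction and masses are not known exactly. Their poses are not given: they have to be found in the camera images.
- mill_socket (a point): Centre of the mouth of the mill's square socket (32 x 32 mm, 17 mm deep), on the steel deck 56 mm above the counter. The mill is fixed: a round white housing, 134 mm wide, with a dark steel collar on top and its switch plate at -x. z is up, x and y run square to the socket's sides; the collar's two lug slots lie at +x and -x.
- collar_top (a point): Same axes; centre of the collar's top, 20 mm above the deck. Outer diameter 117 mm. A flange, 8 mm thick, leaves an opening 82 mm wide with slots 29 deg wide, to 92 mm diameter, at +x and -x; below it is a 12 mm high channel for the lid's lugs. Marks clockwise (from above) of each slot: white at 0, green band 22 to 34, red 56 deg.
- bowl_center (a point): Loose steel bowl, 0.16 kg, with fixed amber lumps inside; point on its axis half-way up, 34.5 mm above the underside. Body 52 mm in diameter (rim 53), from 14 to 69 mm up, over a square foot 30 x 30 mm, 14 mm tall, on which it stands. x, y square to the foot's sides; it fits the socket in any of four turns. z up. Home: this point 20.5 mm above mill_socket.
- bowl_rim (a point): Centre of the bowl's rim, 69 mm above its underside. With the bowl home it is 35 mm above the collar's top, so fingers that grip the top 30 mm of the body clear the collar.
- lid_grip (a point): Centre of the lid's grip bar, on the lid's axis, 78 mm above its lower edge. Black bar 60 mm long along x, 18 mm wide along y, 28 mm tall, on the lid's flat top (64 mm up). z up. Fully down on the deck this point is 78 mm above mill_socket. To pass the slots the lid's x must lie along mill_socket's x, either way round, within 4 deg and 1.5 mm sideways.
- lid: Loose lid, 0.15 kg, standing on its rim; origin at the centre of its lower edge. Clear dome, black rim, 78 mm in diameter, open below; inside 71 mm wide, 60 mm high (clears the bowl). At +x and -x: two lugs, 89 mm over both, 20 deg wide, 1.5 to 9.5 mm up; above them two pointers, 102 mm over both, 22 to 26 mm up, that run over the collar's top.
- pulse_ring (a joint): Sprung switch ring under the collar, pushed by the lid's lugs; rad, 0 at rest, grows as the lid turns clockwise from above. The lugs meet it 8 deg past the slots, so it reads the lid's turn less 0.14. Spring 0.2 to 0.37 N m. Pulse is 0.22 to 0.48 (0.35 = middle of green); from 0.6 spring plungers resist and at 0.84 they click and lock the lid.
- beaker: Bystander, to be left alone: small clear glass beaker, 47 mm wide, 55 mm tall; origin at the centre of its underside.
- funnel: Bystander, to be left alone: small steel funnel standing mouth down, 57 mm wide, 56 mm tall; origin at the centre of its underside.
- crimp_tin: Bystander, to be left alone: flat round tin with a dark green top, 59 mm wide, 26 mm tall; origin at the centre of its underside.
- blend_bottle: Bystander, to be left alone: amber dropper bottle with a black dropper, 39 mm wide, 102 mm tall; origin at the centre of its underside.
- atomiser_black: Bystander, to be left alone: slim glass atomiser with a black cap, 18 mm wide, 80 mm tall; origin at the centre of its underside.
- atomiser_gold: Bystander, to be left alone: slim glass atomiser with a gold cap, 18 mm wide, 80 mm tall; origin at the centre of its underside.

How it is judged:
By the outcome, as a careful person would: the job done as asked, in the order asked, and still so for the second after the job is handed in, while the arm keeps its last pose, push and grip.
It also fails if it takes over 61 s, if anything falls off the work surface, if the arm or the gripper's body presses on something with over 40 N, if the wrist force passes 120 N, or if a joint passes its speed limit or range.

## Working session

There is one attempt and no reset: what is moved stays moved. The work goes in short steps, Python scripts to look and compute and a tool call to move; the robot and the scene stay as the last step left them, time stands still between calls to the robot, and variables do not carry over. Pictures are saved under pics/ and viewed, about 8 in all and at most 12, crops included, and the job is handed in when it is done.

Besides the shell and the picture viewer there is one more tool, called after "Request:" in YAML: its name, and indented under it one key for each argument. step_arm: Moves the arm, as the interface text tells. Its arguments: {"type":"object","properties":{"plan":{"type":"array"},"force":{"type":"number"}},"required":["plan"]}

```bash
mkdir -p pics
cat > h.py <<'E'
import numpy as np, cv2
from plant import arm, eyes
def shot(n,f=None):
    c=eyes.camera(n)
    if f: cv2.imwrite('pics/'+f,c['frame'])
    return c
def K(c):
    h=c['frame'].shape[0]; return h/2/np.tan(np.radians(c['vfov'])/2)
def ray(c,u,v):
    f=K(c); T=np.array(c['cam_to_world'])
    return T[:3,3], T[:3,:3]@np.array([(u-c['cx'])/f,(v-c['cy'])/f,1])
def onz(c,u,v,z):
    o,d=ray(c,u,v); return o+d*(z-o[2])/d[2]
def proj(c,p):
    T=np.array(c['cam_to_world']); q=T[:3,:3].T@(np.array(p)-T[:3,3]); f=K(c)
    return q[0]/q[2]*f+c['cx'], q[1]/q[2]*f+c['cy']
E
python3 - <<'E'
from h import *
for n in('scene','top'):
    c=shot(n,n+'0.png'); print(n,K(c),c['cx'],c['cy'],np.round(c['cam_to_world'],3).tolist())
print(arm.get_obs())
E
```

```text
scene 413.99707246554425 277.3688364099914 209.1815920804178 [[-0.444, -0.664, 0.602, -0.29], [-0.896, 0.327, -0.301, 0.275], [0.003, -0.673, -0.74, 0.917], [0.0, 0.0, 0.0, 1.0]]
top 401.9070087072188 287.5825274926244 210.79091821792264 [[0.01, -0.985, 0.17, 0.168], [-1.0, -0.012, -0.01, -0.054], [0.012, -0.17, -0.985, 1.465], [0.0, 0.0, 0.0, 1.0]]
{'time': 0.1, 'joints': array([-1.38948599e+00,  5.28365524e-01,  1.43373604e+00, -3.94388479e-05,
        1.18142080e+00, -1.78515515e-01]), 'qvel': array([ 3.54313379e-04, -3.25618521e-03, -3.91207447e-03, -2.23371157e-04,
       -1.90896207e-05,  1.13792895e-03]), 'tau': array([-5.72321710e-05, -4.40983808e+01, -1.77152073e+01,  6.33935072e-02,
        5.33641723e-02, -4.06225649e-05]), 'ee_pos': array([ 0.21995901, -0.58432493,  0.22168634]), 'tool_rot': array([-9.64829544e-04,  9.83857477e-01,  1.78951205e-01, -1.95844037e-05]), 'ft_force': array([ 0.01605338, -1.08027259, -0.04179536]), 'torque': array([ 0.03821725, -0.07368157,  0.01020104]), 'width': 0.08705085770090737}
```

View pics/top0.png

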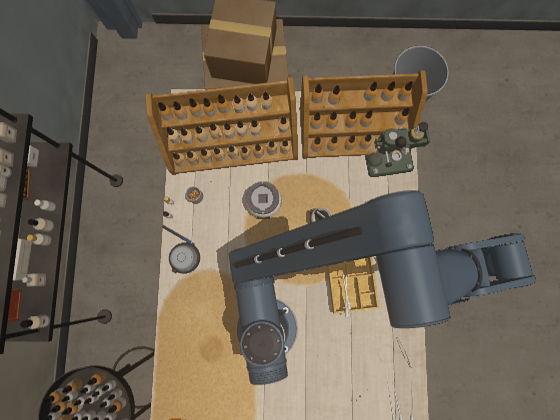

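View pics/scene0.png

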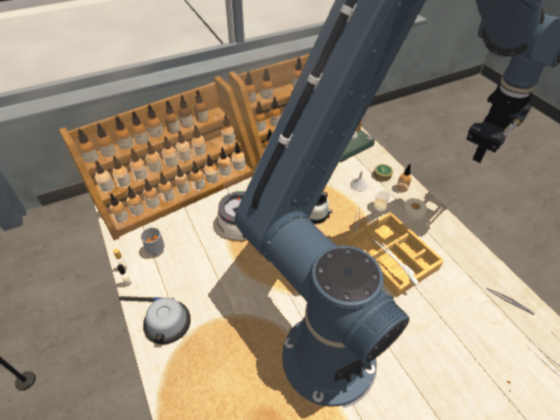

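Run:
```python
import cv2,numpy as np
a=cv2.imread('pics/top0.png')[170:290,150:350];b=cv2.imread('pics/scene0.png')[170:350,100:340]
a=cv2.resize(a,(800,480),interpolation=2)[:, :];b=cv2.resize(b,(800,600),interpolation=2)
cv2.imwrite('pics/a1.png',a);cv2.imwrite('pics/b1.png',b)
```

```text
(no output)
```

View pics/a1.png

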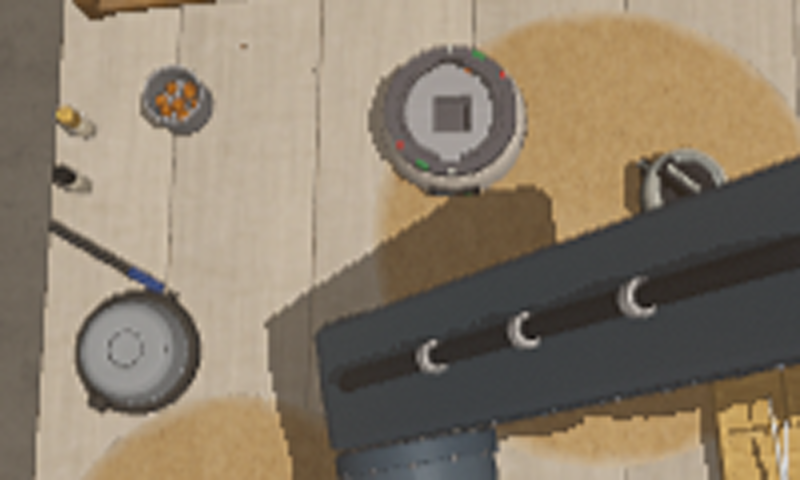

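View pics/b1.png

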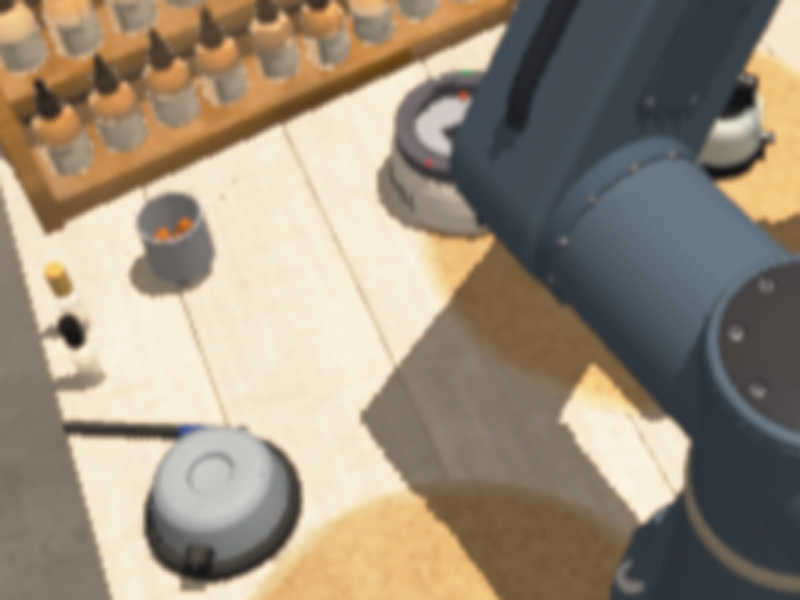

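```bash
cat > m1.py <<'E'
from h import *
c=shot('top'); im=c['frame']
hsv=cv2.cvtColor(im,cv2.COLOR_BGR2HSV)
def blobs(m,x0,y0,x1,y1,z,nm,mn=2):
    s=np.zeros_like(m); s[y0:y1,x0:x1]=m[y0:y1,x0:x1]
    n,l,st,ce=cv2.connectedComponentsWithStats(s)
    for i in range(1,n):
        if st[i,4]>=mn: print(nm,st[i],ce[i].round(2),onz(c,*ce[i],z).round(4))
sat=hsv[...,1]>110
g=(sat&(hsv[...,0]>45)&(hsv[...,0]<80)).astype(np.uint8); r=(sat&((hsv[...,0]<8)|(hsv[...,0]>172))).astype(np.uint8)
blobs(g,235,175,290,225,.076,'green');blobs(r,235,175,290,225,.076,'red')
gray=cv2.cvtColor(im,cv2.COLOR_BGR2GRAY)
print(gray[186:212,250:276])
print(im[184:206,184:206].max(2))
E
python3 m1.py
```

```text
red [275 188   1   2   2] [275.  188.5] [ 0.4869 -0.0224  0.076 ]
red [249 205   2   2   4] [249.5 205.5] [0.4246 0.0662 0.076 ]
[[135 114  96  97  98  98 101  97  80 104 143 148 148 148  86  69  79  86
   97  96  96  97  98  94 105 138]
 [ 95  97  99  97  95 100  86  77 143 150 160 160 160 161 147 147 113  80
   78  89  99  93  97  96  93 103]
 [ 97  98  96  92  94  79 123 145 160 160 159 158 159 158 160 162 154 130
   83  79  81  96  98  97  96  95]
 [ 98  99  85  92  90 143 153 159 159 157 157 157 158 157 157 158 159 155
  148 150  84  81  98  97  97 103]
 [ 98  93  90  81 146 160 159 158 157 157 157 157 157 157 157 157 157 158
  160 163  90  75  85  96  90  96]
 [ 97  89  85 124 161 160 158 158 158 158 159 158 158 159 159 158 159 159
  159 161 151  89  76  98  96  98]
 [ 96  93 109 155 161 159 158 158 159 160 160 160 160 160 159 160 160 160
  159 159 162 150  89  94 100  92]
 [ 89  85 131 160 160 159 159 160 158 154 155 155 154 154 154 141 139 142
  157 157 159 162  93  83 101  88]
 [ 93  95 154 160 158 158 159 161 126  98  96  98  97  96  99  90  88 104
  157 158 158 160  90  83
[... 3210 characters left out ...]
8 161 173 160 121 100 101 100
   96 184 187 190]
 [197 187 119 113 116 151 118 158 123 136 132 169 168 121  99 100 100  98
  136 190 190 189]
 [196 201 188 118 107 131  97 129 120 135 118 121 119  95 100  99  99  97
  181 192 190 188]
 [194 199 200 187 115 106  99  94  93 104  97  89  94  96  97  98  99 176
  191 190 190 189]
 [193 198 198 199 184 181 182 186 106  86  86  90  92  93  93  96 174 192
  191 190 189 188]
 [194 197 197 196 196 194 195 200 185 105 101  96  96 102 178 177 190 190
  188 189 187 187]
 [195 198 195 196 196 194 195 197 199 152 171 177 175 179 194 190 188 190
  190 193 188 187]
 [196 197 196 195 196 195 196 195 197 160 186 190 186 192 192 187 187 189
  191 193 186 185]]
```

Run:
```python
from h import *
t=shot('top');s=shot('scene')
print('bowl',onz(t,192.2,193.9,.069),onz(s,151.6,234.5,.069))
print('mill',onz(t,262.5,198.05,.056))
print('lid bar',onz(t,320.5,214.5,.09))
print('shelf',onz(t,298,158,.0),onz(t,303,155,.0),onz(t,175,172,0))
```

```text
bowl [0.46514053 0.27058777 0.069     ] [0.46552995 0.26593698 0.069     ]
mill [0.45595811 0.02221872 0.056     ]
lid bar [ 0.39331618 -0.1819647   0.09      ]
shelf [ 0.62382034 -0.10586951  0.        ] [ 0.6358965  -0.12476801  0.        ] [0.56289628 0.35515346 0.        ]
```

Request:
step_arm:
  plan:
    - [[1,22,40,0,-2],[1,22,40,0,-2],[1,22,40,0,-2],[1,22,40,0,-2],[1,22,40,0,-2],[1,22,40,0,-2],[1,22,40,0,-2],[1,22,40,0,-2],[1,22,40,0,-2],[1,22,40,0,-2.6]]
  force: 20

```text
time: 1.25
ee_pos: [0.4407, -0.1833, 0.2227]
tool_rot: [0.0, 1.0, -0.001, 0.0]
ft_force: [0.3, 0.3, 0.3]
width: 0.0868
```

Request:
step_arm:
  plan:
    - [[1,4,45,0,0],[1,4,45,0,0],[1,3,45,0,0],[1,3,45,0,0],[1,3,45,0,0],[1,3,45,0,0],[1,2,45,0,0],[1,2,45,0,0],[1,0,45,0,0],[1,0,45,0,0]]

```text
time: 2.25
ee_pos: [0.4638, 0.267, 0.2226]
tool_rot: [0.0, 1.0, 0.0, 0.0]
ft_force: [0.1, -0.4, 1.4]
width: 0.0872
```

Run:
```python
from h import *
t=shot('top','t2.png');s=shot('scene','s2.png');o=arm.get_obs();print(o['ee_pos'],o['joints'],o['ft_force'])
a=cv2.resize(t['frame'][150:250,160:360],(800,400),interpolation=2)
b=cv2.resize(s['frame'][170:270,200:300],(400,400),interpolation=2);b2=cv2.resize(s['frame'][180:260,280:360],(400,400),interpolation=2)
cv2.imwrite('pics/c2.png',np.vstack([a[:, :],np.hstack([b,b2])])[:600+200])
```

```text
[0.46391661 0.27000732 0.22271331] [0.31772339 0.40777411 1.65574987 0.00209643 1.07566495 1.88118156] [ 0.33810445  0.19941877 -0.10440558]
```

Run:
```python
from h import *
t=cv2.imread('pics/t2.png');s=cv2.imread('pics/s2.png')
a=cv2.resize(t[175:235,235:355],(800,400),interpolation=2)[:, :]
b=cv2.resize(s[170:270,200:400],(400,200),interpolation=2)
c=cv2.resize(s[180:240,285:345],(200,200),interpolation=2); d=cv2.resize(s[215:275,120:180],(200,200),interpolation=2)
cv2.imwrite('pics/d2.png',np.vstack([a,np.hstack([b,c,d])]))
```

```text
(no output)
```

View pics/d2.png

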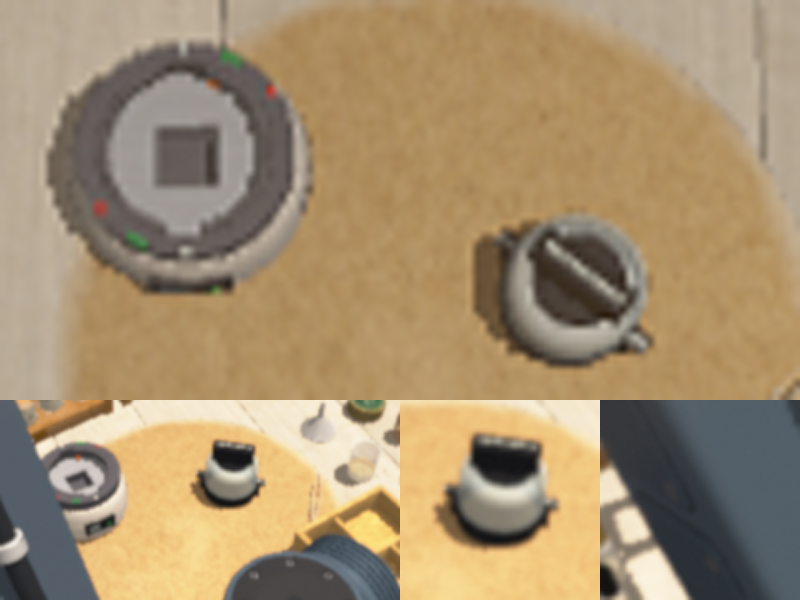

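Run:
```python
from h import *
t=shot('top');s=shot('scene')
P=lambda u,v,z:onz(t,(u+.5)/(20/3)-.5+235,(v+.5)/(20/3)-.5+175,z)
an=lambda a,b:np.degrees(np.arctan2(*(a-b)[1::-1]))
w1,w2=P(183,47,.076),P(185,250,.076);print('mill',(w1+w2)/2,an(w1,w2),P(187,155,.056),'dist',np.linalg.norm(w1-w2))
g1,g2=P(231,58,.076),P(136,241,.076);r1,r2=P(270,91,.076),P(100,209,.076)
print((g1+g2)/2,an(g1,g2),(r1+r2)/2,an(r1,r2))
a,b=P(500,239,.024),P(647,343,.024);print('lid',(a+b)/2,an(a,b),np.linalg.norm(a-b)); a,b=P(548,242,.092),P(625,303,.092);print('bar strip',(a+b)/2,an(a,b),np.linalg.norm(a-b))
S=lambda u,v,z:onz(s,(u-400+.5)/(10/3)-.5+285,(v-400+.5)/(10/3)-.5+180,z)
a,b=S(452,491,.024),S(552,506,.024);print('lid sc',(a+b)/2,an(a,b),np.linalg.norm(a-b))
print(arm.get_obs()['ee_pos'])
```

```text
mill [0.4565308  0.02238722 0.076     ] 1.75364424864515 [0.45678449 0.0217892  0.056     ] dist 0.10963793409053502
[0.45593301 0.02248165 0.076     ] -25.83351293173009 [0.45550456 0.02164499 0.076     ] -53.77810260207473
lid [ 0.39052034 -0.18831198  0.024     ] 54.82271031643421 0.09779669235214074
bar strip [ 0.38976835 -0.18883905  0.092     ] 51.61035250220415 0.05091623099620754
lid sc [ 0.38817498 -0.18691108  0.024     ] 52.18555190685059 0.08823336355211948
[0.46355881 0.26584871 0.22230704]
```

Request:
step_arm:
  plan:
    - [[1,1,-1,-35,0],[1,0,0,-35,0],[1,0,0,-35,0],[1,0,0,-35,0],[1,0,0,-25,0],[1,0,0,-15,0],[1,0,0,0,0],[1,0,0,0,0]]

```text
time: 3.25
ee_pos: [0.4654, 0.2629, 0.0427]
tool_rot: [0.0, 1.0, -0.001, -0.0]
ft_force: [-0.1, 0.0, -0.4]
width: 0.087
```

Request:
step_arm:
  plan:
    - [[0,0,2,0,0],[0,0,0,0,0],[0,0,0,0,0],[0,0,0,0,0],[0,0,0,0,0],[0,0,0,0,0],[0,0,0,0,0]]
  force: 25

```text
time: 3.95
ee_pos: [0.4653, 0.2663, 0.0428]
tool_rot: [-0.0, 1.0, 0.0, 0.0]
ft_force: [0.3, 1.2, 2.6]
width: 0.0516
```

Request:
step_arm:
  plan:
    - [[0,0,0,30,0],[0,0,0,40,0],[0,0,0,40,0],[0,0,0,40,0],[0,0,-20,30,0],[0,0,-40,15,0],[0,0,-40,15,0],[0,0,-40,15,0],[0,0,-40,15,0],[0,0,-40,15,0]]

```text
time: 4.95
ee_pos: [0.464, 0.0446, 0.2976]
tool_rot: [-0.0, 1.0, 0.0, -0.001]
ft_force: [0.1, -0.8, -2.7]
width: 0.0514
```

Request:
step_arm:
  plan:
    - [[0,-5,-40,15,0],[0,-10,-40,15,0],[0,-10,-40,15,0],[0,-10,-40,10,0],[0,-10,-40,10,0],[0,-10,-40,10,0],[0,-10,-40,0,0],[0,0,-20,0,0],[0,0,0,0,0],[0,0,0,0,0]]

```text
time: 5.95
ee_pos: [0.3994, -0.2533, 0.3716]
tool_rot: [-0.001, 1.0, -0.0, -0.001]
ft_force: [0.1, -0.4, -1.8]
width: 0.0511
```

Run:
```python
from h import *
t=shot('top','t3.png');s=shot('scene','s3.png');o=arm.get_obs();p=o['ee_pos'];print(p,o['joints'])
for n,c in(('t',t),('s',s)):
    print(n,proj(c,p))
u,v=map(int,proj(s,p+[0,0,-.02]))
cv2.imwrite('pics/e3.png',cv2.resize(s['frame'][v-30:v+30,u-40:u+40],(800,600),interpolation=2))
```

```text
[ 0.39974821 -0.25251764  0.3720032 ] [-8.00631295e-01  1.58486814e-01  1.57861071e+00  4.02309663e-04
  1.40654691e+00  7.68852412e-01]
t (np.float64(355.19093712732024), np.float64(196.24379404755408))
s (np.float64(347.2508194685691), np.float64(97.66113250672241))
```

View pics/e3.png

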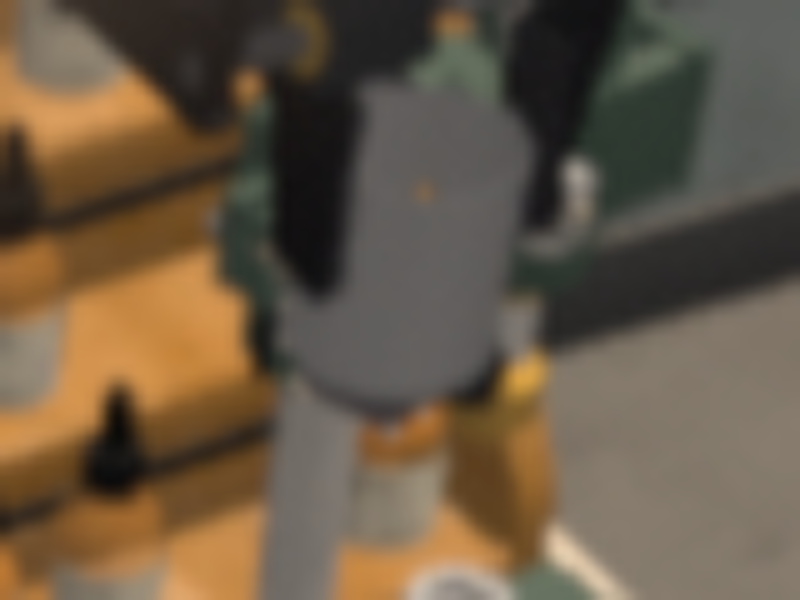

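Request:
step_arm:
  plan:
    - [[0,0,0,30,0],[0,0,0,40,0],[0,0,0,40,0],[0,0,0,40,0],[0,0,0,40,0],[0,0,0,40,0],[0,0,0,40,0],[0,0,0,30,0],[0,0,0,0,0],[0,0,0,0,0]]

```text
time: 7.05
ee_pos: [0.4003, -0.2529, 0.6721]
tool_rot: [-0.0, 1.0, 0.001, -0.0]
ft_force: [0.5, -0.4, -2.6]
width: 0.0511
```

Run:
```python
from h import *
s=shot('scene','s4.png');o=arm.get_obs();p=o['ee_pos'];print(p,o['tool_rot'])
u,v=map(int,proj(s,p+[0,0,-.02]));print(u,v)
v=max(v,30);print(v)
cv2.imwrite('pics/e4.png',cv2.resize(s['frame'][v-30:v+30,u-40:u+40],(800,600),interpolation=2))
```

```text
[ 0.40013975 -0.25295084  0.67104933] [-1.04610886e-03  9.99998605e-01  8.75390287e-04 -9.63700082e-04]
366 -33
30
```

View pics/e4.png

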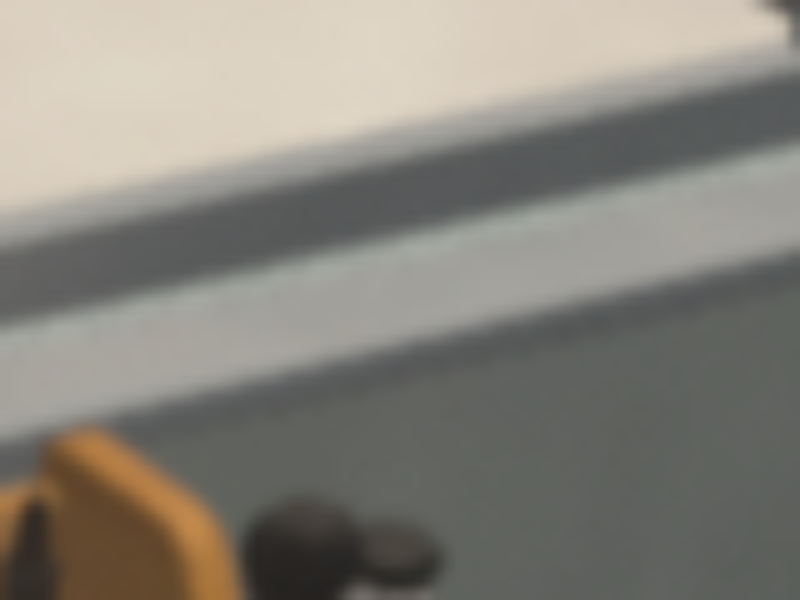

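Request:
step_arm:
  plan:
    - [[0,0,0,-30,0],[0,0,0,-40,0],[0,0,0,-40,0],[0,0,0,-40,0],[0,0,0,0,0],[0,0,0,0,0]]

```text
time: 7.7
ee_pos: [0.3999, -0.2535, 0.522]
tool_rot: [-0.001, 1.0, 0.0, -0.001]
ft_force: [0.7, -0.2, -0.6]
width: 0.0515
```

Run:
```python
from h import *
s=shot('scene','s5.png');o=arm.get_obs();p=o['ee_pos'];print(p,o['tool_rot'])
u,v=map(int,proj(s,p+[0,0,-.04]));print(u,v)
v=max(v,20);print(v)
im=cv2.convertScaleAbs(s['frame'][v-20:v+20,u-26:u+26],alpha=1.8,beta=-20)
cv2.imwrite('pics/e5.png',cv2.resize(im,(780,600),interpolation=2))
```

```text
[ 0.40084571 -0.25450835  0.52427053] [1.07380190e-03 9.99998779e-01 2.69637759e-04 1.10273869e-03]
354 51
51
```

View pics/e5.png

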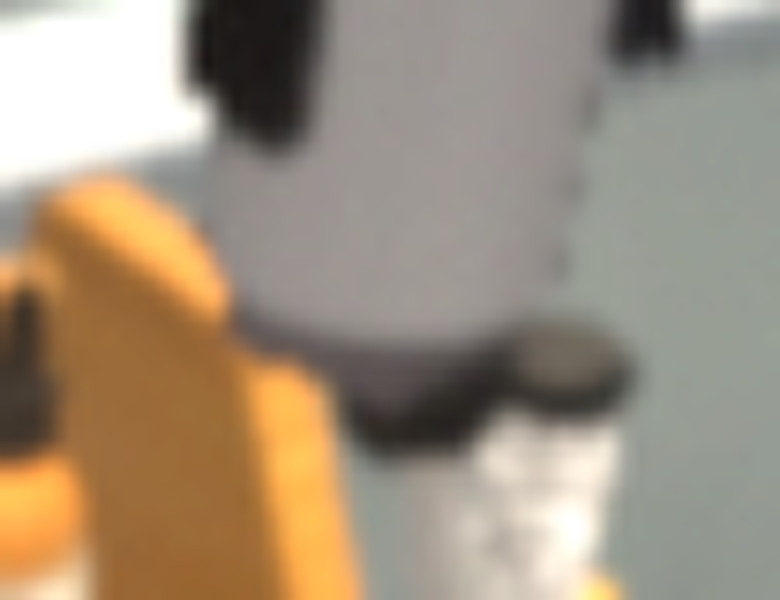

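Request:
step_arm:
  plan:
    - [[0,-5,-35,0,0],[0,-5,-40,0,0],[0,-5,-25,0,0],[0,0,0,0,0],[0,0,0,0,0]]

```text
time: 8.25
ee_pos: [0.3858, -0.3553, 0.525]
tool_rot: [0.002, 1.0, -0.0, 0.002]
ft_force: [-0.3, 0.6, -1.1]
width: 0.0514
```

Run:
```python
from h import *
s=shot('scene','s6.png');o=arm.get_obs();p=o['ee_pos'];print(p,o['tool_rot'])
u,v=map(int,proj(s,p+[0,0,-.04]));print(u,v)
v=max(v,20)
im=cv2.convertScaleAbs(s['frame'][v-20:v+20,u-26:u+26],alpha=2,beta=-40)
cv2.imwrite('pics/e6.png',cv2.resize(im,(780,600),interpolation=0))
```

```text
[ 0.38575978 -0.35434157  0.52477549] [1.46689388e-03 9.99997933e-01 1.82913179e-04 1.39577885e-03]
396 45
```

View pics/e6.png

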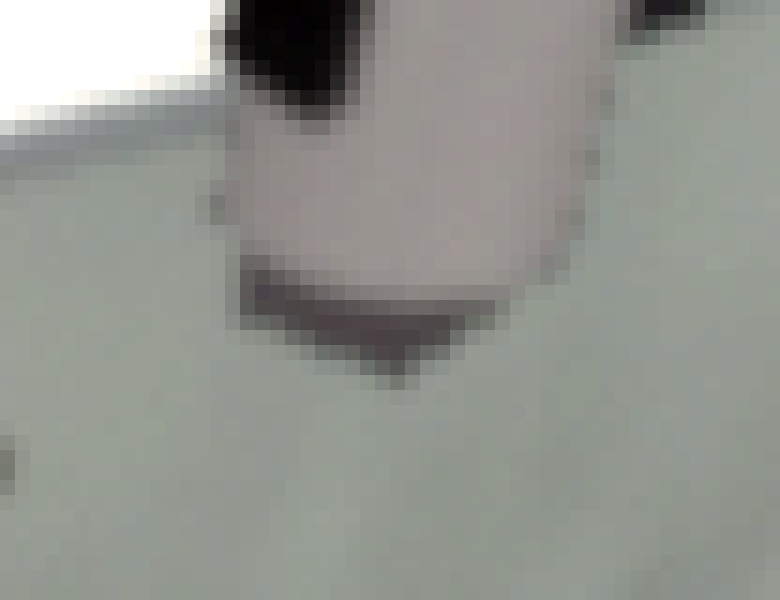

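Run:
```python
from h import *
s=shot('scene')
p=arm.get_obs()['ee_pos']; z=p[2]-.0428
Q=lambda u,v:onz(s,(u)/15-.5+370,(v)/15-.5+25,z)
A=Q(398,382);an=lambda a,b:np.degrees(np.arctan2(*(b-a)[1::-1]))
for uv in((240,320),(255,330),(300,346)): B=Q(*uv);print('L',an(A,B),np.linalg.norm(A-B))
for uv in((510,312),(480,332),(450,350)): B=Q(*uv);print('R',an(A,B),np.linalg.norm(A-B))
print(A-p)
```

```text
L 19.787518704662823 0.027400293848548002
L 22.36384288526094 0.024066367531450073
L 22.02351778845224 0.016491382932930863
R -70.15601622314742 0.030094914220114132
R -70.71965803328376 0.021604786148016066
R -70.50956414645277 0.013720429715855553
[-0.01345205  0.0090735  -0.0428    ]
```

Request:
step_arm:
  plan:
    - [[0,7,35,-27,-1.8],[0,7,35,-27,-1.8],[0,7,35,-27,-1.8],[0,7,35,-27,-1.8],[0,7,35,-27,-1.8],[0,7,35,-27,-1.8],[0,7,35,-27,-1.8],[0,7,35,-27,-1.8],[0,7,35,-27,-1.9],[0,7,35,-27,-2]]

```text
time: 9.35
ee_pos: [0.456, -0.0017, 0.2531]
tool_rot: [0.0, 0.987, -0.159, 0.002]
ft_force: [1.3, 0.0, -2.6]
width: 0.0509
```

Request:
step_arm:
  plan:
    - [[0,0,26,-35,0],[0,0,0,-30,0],[0,0,0,-20,0],[0,0,0,0,0],[0,0,0,0,0]]

```text
time: 9.85
ee_pos: [0.4561, 0.0225, 0.1686]
tool_rot: [-0.0, 0.987, -0.158, 0.001]
ft_force: [0.9, 0.5, -0.9]
width: 0.0514
```

Run:
```python
from h import *
s=shot('scene','s7.png');t=shot('top','t7.png');o=arm.get_obs();p=o['ee_pos'];print(p,o['tool_rot'],o['ft_force'])
for c in(s,t): print(proj(c,p),proj(c,p+[0,0,.026]),proj(c,[.456,.022,.056]))
u,v=map(int,proj(t,p+[0,0,.026]));a=cv2.resize(t['frame'][v-25:v+25,u-25:u+25],(400,400),interpolation=2)
u,v=map(int,proj(s,p));b=cv2.resize(s['frame'][v-25:v+25,u-25:u+25],(400,400),interpolation=2)
cv2.imwrite('pics/e7.png',np.hstack([a,b]))
```

```text
[0.45665058 0.02193694 0.16920183] [ 3.25418856e-05  9.87317379e-01 -1.58746059e-01  2.02030270e-03] [-0.47301253 -0.24064048 -1.25177271]
(np.float64(236.39177224731958), np.float64(180.4494639638846)) (np.float64(235.67687709570504), np.float64(173.09419895598018)) (np.float64(239.29798203189208), np.float64(209.79880484050636))
(np.float64(260.88578779574635), np.float64(190.94530598579973)) (np.float64(260.4548702367675), np.float64(189.1892618647813)) (np.float64(262.5614498377575), np.float64(198.03927814973244))
```

View pics/e7.png

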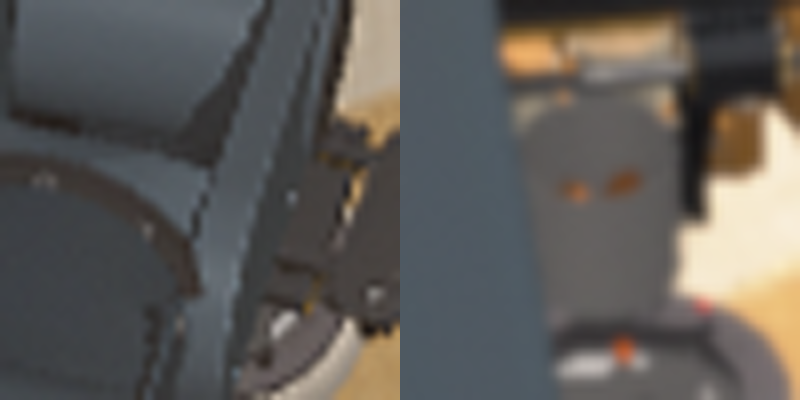

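Request:
step_arm:
  plan:
    - [[0,0,0,-20,0],[0,0,0,-25,0],[0,0,0,-15,0],[0,0,0,-6,0],[0,0,0,-3,0],[0,0,0,-2,0],[0,0,0,-1,0],[0,0,0,0,0]]

```text
time: 10.75
ee_pos: [0.4559, 0.0218, 0.0978]
tool_rot: [0.0, 0.987, -0.159, 0.002]
ft_force: [-3.2, 0.5, 11.0]
width: 0.0516
```

```bash
cat > ob.py <<'E'
from plant import arm
import numpy as np
np.set_printoptions(precision=4,suppress=True)
o=[arm.get_obs()][0]
for k in('time','ee_pos','tool_rot','ft_force','torque','width'):print(k,o[k])
E
python3 ob.py
```

```text
time 10.75
ee_pos [0.4559 0.0218 0.0978]
tool_rot [ 0.0002  0.9873 -0.1588  0.0015]
ft_force [-3.1836  0.4846 11.0333]
torque [ 0.0316  0.4463 -0.0687]
width 0.0516154068548335
```

Request:
step_arm:
  plan:
    - [[0,1.5,0,0,0],[0,0,0,0,0]]

```text
time: 10.95
ee_pos: [0.4564, 0.0218, 0.0978]
tool_rot: [0.0, 0.987, -0.159, 0.0]
ft_force: [-4.9, -2.9, 13.8]
width: 0.0509
```

```bash
python3 ob.py
```

```text
time 10.95
ee_pos [0.4564 0.0218 0.0978]
tool_rot [ 0.0004  0.9873 -0.1586  0.0004]
ft_force [-4.931  -2.8768 13.8468]
torque [-0.2341  0.8203 -0.0775]
width 0.05094008398925282
```

Request:
step_arm:
  plan:
    - [[0,-1.5,0,0,0],[0,-1,0,0,0],[0,0,0,0,0]]

```text
time: 11.25
ee_pos: [0.4556, 0.0218, 0.0978]
tool_rot: [0.0, 0.987, -0.159, 0.002]
ft_force: [-2.7, 0.8, 8.6]
width: 0.0515
```

```bash
python3 ob.py
```

```text
time 11.25
ee_pos [0.4556 0.0218 0.0978]
tool_rot [ 0.      0.9873 -0.1589  0.0024]
ft_force [-2.6735  0.8132  8.6189]
torque [0.1478 0.1594 0.0104]
width 0.05148888066016405
```

Request:
step_arm:
  plan:
    - [[0,-1,0,0,0],[0,0,0,0,0],[0,0,0,0,0]]

```text
time: 11.55
ee_pos: [0.4553, 0.0219, 0.0977]
tool_rot: [-0.0, 0.987, -0.159, 0.003]
ft_force: [0.3, 0.7, 6.3]
width: 0.0513
```

```bash
python3 ob.py
```

```text
time 11.55
ee_pos [0.4553 0.0219 0.0977]
tool_rot [-0.0001  0.9873 -0.159   0.003 ]
ft_force [0.2755 0.6598 6.2759]
torque [ 0.3069 -0.0231  0.0841]
width 0.051305910826691344
```

Request:
step_arm:
  plan:
    - [[0,0,-1,0,0],[0,0,0,-1,0],[0,0,0,0,0]]

```text
time: 11.85
ee_pos: [0.4537, 0.0209, 0.0954]
tool_rot: [0.0, 0.987, -0.159, 0.001]
ft_force: [-0.1, -0.2, -1.3]
width: 0.0514
```

```bash
python3 ob.py
```

```text
time 11.85
ee_pos [0.4537 0.0209 0.0954]
tool_rot [ 0.0001  0.9873 -0.1588  0.001 ]
ft_force [-0.0973 -0.153  -1.3124]
torque [0.0279 0.1089 0.0415]
width 0.05135119971976686
```

Request:
step_arm:
  plan:
    - [[0,0,-1,0,0],[0,0,0,0,0],[0,0,0,0,0]]

```text
time: 12.15
ee_pos: [0.4531, 0.0199, 0.0945]
tool_rot: [0.0, 0.987, -0.159, -0.0]
ft_force: [0.8, 1.0, -1.6]
width: 0.0512
```

```bash
python3 ob.py
```

```text
time 12.15
ee_pos [0.4531 0.0199 0.0945]
tool_rot [ 0.      0.9873 -0.159  -0.    ]
ft_force [ 0.7816  1.04   -1.6306]
torque [0.0657 0.0664 0.0122]
width 0.05119890665426919
```

Request:
step_arm:
  plan:
    - [[0,0,0.5,-2,0],[0,0,0,-2,0],[0,0,0,-2,0],[0,0,0,-2,0],[0,0,0,0,0],[0,0,0,0,0]]

```text
time: 12.75
ee_pos: [0.453, 0.0206, 0.0864]
tool_rot: [-0.0, 0.987, -0.159, -0.0]
ft_force: [0.0, -0.2, -2.8]
width: 0.0513
```

```bash
python3 ob.py
```

```text
time 12.75
ee_pos [0.453  0.0206 0.0864]
tool_rot [-0.      0.9873 -0.1589 -0.0001]
ft_force [ 0.0445 -0.2433 -2.7509]
torque [ 0.0886 -0.0082 -0.0397]
width 0.05131506537495176
```

Request:
step_arm:
  plan:
    - [[0,0,0,-1,0],[0,0,0,-1,0],[0,0,0,-1,0],[0,0,0,0,0],[0,0,0,0,0]]

```text
time: 13.25
ee_pos: [0.4534, 0.0208, 0.0847]
tool_rot: [-0.0, 0.987, -0.159, 0.001]
ft_force: [-1.5, 2.5, 9.7]
width: 0.0515
```

```bash
python3 ob.py
```

```text
time 13.25
ee_pos [0.4534 0.0208 0.0847]
tool_rot [-0.0001  0.9873 -0.1588  0.0007]
ft_force [-1.5208  2.5079  9.7222]
torque [ 0.1418  0.2939 -0.024 ]
width 0.05153558095215729
```

Request:
step_arm:
  plan:
    - [[0.85,0,0,0,0],[0.85,0,0,0,0],[0.85,0,0,0,0],[0.85,0,0,5,0],[0.85,0,0,20,0],[0.85,0,0,40,0],[0.85,0,0,40,0],[0.85,0,-20,15,4],[0.85,-7,-35,0,8],[0.85,-7,-35,0,8]]

```text
time: 14.25
ee_pos: [0.4395, -0.0699, 0.2048]
tool_rot: [0.001, 1.0, 0.018, 0.001]
ft_force: [0.6, -0.1, 0.5]
width: 0.0739
```

Request:
step_arm:
  plan:
    - [[0.85,-9,-35,0,8],[0.85,-9,-35,0,8],[0.85,-9,-30,0,8],[0.85,-9,-18,0,8],[0.85,-7,0,0,8],[0.85,-8,0,0,8],[0.85,0,0,0,3.5],[0.85,0,0,0,0]]

```text
time: 15.05
ee_pos: [0.3879, -0.1866, 0.2037]
tool_rot: [-0.0, 0.895, 0.446, -0.0]
ft_force: [0.5, -0.9, 1.1]
width: 0.0743
```

```bash
python3 ob.py
python3 - <<'E'
from h import *
s=shot('scene','s8.png');t=shot('top','t8.png')
a=cv2.resize(t['frame'][175:235,235:355],(800,400),interpolation=2)
b=cv2.resize(s['frame'][180:260,200:360],(400,200),interpolation=2);d=cv2.resize(s['frame'][140:220,260:420],(400,200),interpolation=2)
cv2.imwrite('pics/e8.png',np.vstack([a,np.hstack([b,d])]))
E
```

```text
time 15.05
ee_pos [ 0.3879 -0.1866  0.2037]
tool_rot [-0.0001  0.895   0.446  -0.    ]
ft_force [ 0.5204 -0.8988  1.0796]
torque [-0.0602 -0.0208 -0.0145]
width 0.07425366876590843
```

View pics/e8.png

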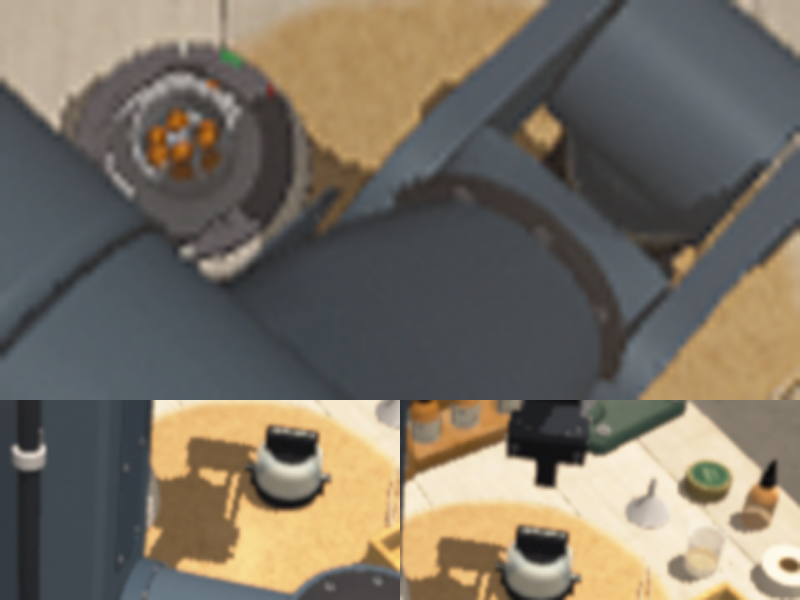

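Request:
step_arm:
  plan:
    - [[0.6,1,-1,-35,0],[0.6,0,0,-40,0],[0.6,0,0,-35,0],[0.6,0,0,-20,0],[0.6,0,0,-6,0],[0.6,0,0,0,0],[0,0,0,0,0],[0,0,0,0,0],[0,0,0,0,0],[0,0,0,0,0]]
  force: 30

```text
time: 16.15
ee_pos: [0.3897, -0.1879, 0.0683]
tool_rot: [0.001, 0.895, 0.446, 0.0]
ft_force: [-0.9, 0.1, 0.4]
width: 0.028
```

Request:
step_arm:
  plan:
    - [[0,0,0,0,0],[0,0,0,0,0],[0,0,0,0,0]]
  force: 40

```text
time: 16.45
ee_pos: [0.3898, -0.1881, 0.0679]
tool_rot: [0.001, 0.895, 0.446, 0.0]
ft_force: [0.7, -0.3, 4.3]
width: 0.0177
```

```bash
python3 ob.py
```

```text
time 16.45
ee_pos [ 0.3898 -0.1881  0.0679]
tool_rot [0.0007 0.8949 0.4463 0.0003]
ft_force [ 0.7148 -0.2704  4.3459]
torque [-0.0508 -0.1156  0.0138]
width 0.017747501310218988
```

Request:
step_arm:
  plan:
    - [[0,0,0,20,0],[0,0,0,35,0],[0,0,0,35,0],[0,0,0,35,0],[0,0,0,35,-3],[0,8,25,32,-6],[0,8,25,0,-6],[0,8,25,0,-6],[0,8,25,0,-6],[0,8,25,0,-6]]

```text
time: 17.45
ee_pos: [0.4285, -0.0612, 0.2591]
tool_rot: [-0.001, 0.985, 0.172, -0.001]
ft_force: [-0.0, -0.0, -2.0]
width: 0.0184
```

Request:
step_arm:
  plan:
    - [[0,8,25,0,-6],[0,8,25,0,-6],[0,8,25,0,-6],[0,1,9,0,0],[0,0,0,0,0],[0,0,0,0,0]]

```text
time: 18.05
ee_pos: [0.4536, 0.021, 0.2592]
tool_rot: [0.0, 1.0, 0.018, -0.001]
ft_force: [-0.0, 0.0, -1.4]
width: 0.0177
```

```bash
python3 ob.py
```

```text
time 18.05
ee_pos [0.4536 0.021  0.2592]
tool_rot [ 0.0002  0.9998  0.0184 -0.0007]
ft_force [-0.0184  0.0265 -1.4126]
torque [0.0597 0.0733 0.0024]
width 0.01766408667467604
```

Request:
step_arm:
  plan:
    - [[0,0.5,0,-30,0],[0,0,0,-30,0],[0,0,0,-25,0],[0,0,0,-15,0],[0,0,0,-8,0],[0,0,0,-4,0],[0,0,0,-2,0],[0,0,0,-2,0],[0,0,0,0,0]]

```text
time: 18.95
ee_pos: [0.4552, 0.0212, 0.144]
tool_rot: [0.0, 1.0, 0.018, 0.001]
ft_force: [0.1, 0.2, -1.7]
width: 0.0174
```

```bash
python3 ob.py
```

```text
time 18.95
ee_pos [0.4552 0.0212 0.144 ]
tool_rot [0.0001 0.9998 0.0177 0.0005]
ft_force [ 0.0611  0.1738 -1.7165]
torque [ 0.0483 -0.0239  0.008 ]
width 0.017368214601165666
```

Request:
step_arm:
  plan:
    - [[0,0,0,-1,0],[0,0,0,-1,0],[0,0,0,0,0]]

```text
time: 19.25
ee_pos: [0.4551, 0.0214, 0.1417]
tool_rot: [0.0, 1.0, 0.018, 0.0]
ft_force: [0.7, 0.6, -2.0]
width: 0.0178
```

```bash
python3 ob.py
```

```text
time 19.25
ee_pos [0.4551 0.0214 0.1417]
tool_rot [0.0001 0.9998 0.0177 0.0005]
ft_force [ 0.6796  0.5537 -1.9616]
torque [-0.0056 -0.0297  0.0288]
width 0.017779712271039975
```

Request:
step_arm:
  plan:
    - [[0,0,0,-1,0],[0,0,0,-1,0],[0,0,0,-1,0],[0,0,0,0,0]]

```text
time: 19.65
ee_pos: [0.4552, 0.0213, 0.1385]
tool_rot: [0.0, 1.0, 0.018, 0.0]
ft_force: [0.8, -0.2, -2.0]
width: 0.0175
```

```bash
python3 ob.py
```

```text
time 19.65
ee_pos [0.4552 0.0213 0.1385]
tool_rot [0.0001 0.9998 0.0176 0.0004]
ft_force [ 0.7591 -0.1878 -2.0365]
torque [ 0.0143 -0.2233  0.0608]
width 0.017547474919896708
```

Entering freely; keep going to the deck (TCP about 0.124).

Request:
step_arm:
  plan:
    - [[0,0,0,-2,0],[0,0,0,-2,0],[0,0,0,-2,0],[0,0,0,-2,0],[0,0,0,-2,0],[0,0,0,-2,0],[0,0,0,0,0]]

```text
time: 20.35
ee_pos: [0.4556, 0.0212, 0.1272]
tool_rot: [0.0, 1.0, 0.018, 0.001]
ft_force: [0.9, -0.9, 6.3]
width: 0.0177
```

```bash
python3 ob.py
```

```text
time 20.35
ee_pos [0.4556 0.0212 0.1272]
tool_rot [0.0002 0.9998 0.0176 0.0007]
ft_force [ 0.8668 -0.909   6.3342]
torque [ 0.0257  0.0531 -0.0051]
width 0.017728639336369104
```

Request:
step_arm:
  plan:
    - [[0,0,0,-1,0],[0,0,0,0,0],[0,0,0,0,0]]

```text
time: 20.65
ee_pos: [0.4559, 0.0211, 0.1255]
tool_rot: [0.0, 1.0, 0.018, 0.001]
ft_force: [3.9, -0.3, -2.0]
width: 0.0176
```

```bash
python3 ob.py
```

```text
time 20.65
ee_pos [0.4559 0.0211 0.1255]
tool_rot [0.0003 0.9998 0.0176 0.0012]
ft_force [ 3.8957 -0.2883 -1.9515]
torque [-0.2551 -0.8497  0.0183]
width 0.0176423520120519
```

Request:
step_arm:
  plan:
    - [[0,0.7,0,0,0],[0,0,0,-1,0],[0,0,0,-1,0],[0,0,0,0,0],[0,0,0,0,0]]

```text
time: 21.15
ee_pos: [0.4563, 0.0211, 0.124]
tool_rot: [0.0, 1.0, 0.018, 0.001]
ft_force: [3.1, -1.1, 4.0]
width: 0.0175
```

```bash
python3 ob.py
```

```text
time 21.15
ee_pos [0.4563 0.0211 0.124 ]
tool_rot [0.0003 0.9998 0.0177 0.0009]
ft_force [ 3.0962 -1.1018  3.9716]
torque [-0.3673 -0.6671  0.0219]
width 0.017539547298202864
```

Request:
step_arm:
  plan:
    - [[0,0.6,0,-0.6,0],[0,0,0,-0.6,0],[0,0,0,0,0],[0,0,0,0,0]]
  force: 50

```text
time: 21.55
ee_pos: [0.4565, 0.0209, 0.1238]
tool_rot: [0.0, 1.0, 0.018, 0.001]
ft_force: [0.3, -3.1, 14.9]
width: 0.0177
```

```bash
python3 ob.py
```

```text
time 21.55
ee_pos [0.4565 0.0209 0.1238]
tool_rot [0.0005 0.9998 0.0178 0.0007]
ft_force [ 0.2962 -3.0562 14.9044]
torque [-0.3829 -0.1208  0.0342]
width 0.017738454317944564
```

Request:
step_arm:
  plan:
    - [[0,0,-0.4,0.6,0],[0,0,0,0,-3],[0,0,0,0,-3],[0,0,0,0,-3],[0,0,0,0,-3],[0,0,0,0,0]]
  force: 60

```text
time: 22.15
ee_pos: [0.4562, 0.0208, 0.1238]
tool_rot: [0.0, 0.996, -0.087, 0.0]
ft_force: [0.6, -3.4, 10.5]
width: 0.0175
```

```bash
python3 ob.py
```

```text
time 22.15
ee_pos [0.4562 0.0208 0.1238]
tool_rot [ 0.0003  0.9962 -0.0867  0.0003]
ft_force [ 0.5941 -3.4334 10.5118]
torque [-0.2644 -0.3243  0.1848]
width 0.017520626732430714
```

Request:
step_arm:
  plan:
    - [[0,0,0,0,-3],[0,0,0,0,-3],[0,0,0,0,-3],[0,0,0,0,-3],[0,0,0,0,-2],[0,0,0,0,-2],[0,0,0,0,0],[0,0,0,0,0]]

```text
time: 22.95
ee_pos: [0.4562, 0.0208, 0.1238]
tool_rot: [0.0, 0.975, -0.224, 0.0]
ft_force: [1.7, -1.4, 9.8]
width: 0.0175
```

```bash
python3 ob.py
python3 - <<'E'
from h import *
s=shot('scene','s9.png');t=shot('top','t9.png')
c=np.array([.4565,.0218,.08]);v=lambda C,r=18:[int(x) for x in proj(C,c)]
u,w=v(t);a=cv2.resize(t['frame'][w-20:w+20,u-20:u+20],(400,400),interpolation=2)
u,w=v(s);b=cv2.resize(s['frame'][w-25:w+25,u-25:u+25],(400,400),interpolation=2)
cv2.imwrite('pics/e9.png',np.hstack([a,b]))
hs=cv2.cvtColor(s['frame'],cv2.COLOR_BGR2HSV)
E
```

```text
time 22.95
ee_pos [0.4562 0.0208 0.1238]
tool_rot [ 0.0003  0.9746 -0.224   0.0003]
ft_force [ 1.6946 -1.4352  9.7922]
torque [-0.1812 -0.3348  0.3001]
width 0.01747526793737178
```

View pics/e9.png

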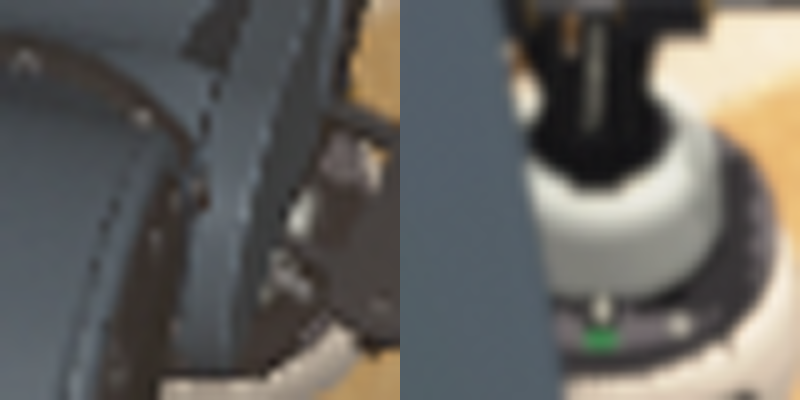

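Request:
step_arm:
  plan:
    - [[0,0,0,0,0],[0,0,0,0,0],[0,0,0,0,0],[0,0,0,0,0],[0,0,0,0,0]]

```text
time: 23.55
ee_pos: [0.4562, 0.0208, 0.1238]
tool_rot: [0.0, 0.975, -0.224, 0.0]
ft_force: [2.2, -1.7, 9.5]
width: 0.0177
```

```bash
python3 ob.py
python3 - <<'E'
from h import *
a=cv2.imread('pics/s9.png');b=shot('scene')['frame']
u,w=map(int,proj(shot('scene'),[.42,.03,.08]));print(np.abs(a.astype(int)-b)[w-15:w+15,u-10:u+20].max())
print(arm.job_done())
E
```

```text
time 23.55
ee_pos [0.4562 0.0208 0.1238]
tool_rot [ 0.0002  0.9746 -0.224   0.0003]
ft_force [ 2.2245 -1.6993  9.4779]
torque [-0.1533 -0.3128  0.2939]
width 0.017745324490874324
3
the job is handed in; nothing more can be done
None
```

The mill is set to pulse and the job is handed in at about 23.6 s. The gripper still holds the lid at the green marks with 60 N.

- **Bowl:** it is plugged in with its shoulder on the deck. It seated at the expected height, within 0.1 mm, with about 10 N of contact. I got it in by small moves guided by the force readings. The camera's estimate of the mill's position was about 1 to 3 mm off from where the bowl went in.
- **Lid:** both lugs went through the slots and the rim is down on the deck. It caught briefly about 3 mm above the deck, then dropped. The tool stopped at 123.8 mm, against 123.9 mm expected.
- **Twist:** the tool turned the lid 27.9° clockwise from the white marks, with a spring torque of about 0.30 N m. The scene picture shows the near pointer straight over the green mark. The far pointer was hidden behind the arm. After 0.6 s of holding still, the picture had not changed.
- **Bystanders:** I did not touch the other things on the counter on purpose. I did not check their positions again at the end.

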